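# Press the cover home on a junction box

### The job

Push the grey junction box along the bed of the blue lever press until it sits against the end stop. Then use the press, not your hand, to seat its white cover: swing the red-handled lever all the way down to its stop, and let it come back up to rest. Leave the box under the press with its cover fully down, and do not disturb the finished boxes on the bench.

Things in the scene. Friction and masses are not known exactly. Their poses are not given: they have to be found in the camera images.
- press: Blue bench lever press, fixed. Origin on the bench top below the ram's axis; x is the direction in which the box is pushed in, y points from the column to the lever handle, z up. Bed x -165 to +105, y -130 to +80 mm, top at z = 20, its -x end open. Guide rails along x at y = -50 and +50, 8 mm thick, tops at z = 32. Column y -120 to -70. Head x -24 to +24, y -120 to +50, z 150 to 230.
- stop (a point): Middle of the near face of the dark steel end stop across the bed, at press x = 70, y = 0, z = 32 mm; the stop is 108 mm wide, its top at z = 45.
- foot (a point): Centre of the underside of the ram's round foot (40 mm across): press z = 125 mm with the lever up, 90 mm with the lever at its stop.
- jbox: Grey plastic junction box, loose, 140 (x) x 80 (y) x 60 (z) mm, about 0.4 kg, on the press bed between the rails, long side along the press's x, 35 to 75 mm short of the stop. Origin: centre of its underside; at the stop it is at press x = 0. On it, on four brass pins, sits a white cover plate 132 x 72 x 10 mm that stands up to 9 mm above the box's rim.
- cover (a joint): How far the white cover has been pressed down, m: 0 = 9 mm proud of the rim (cover top 79 mm above the box's underside), 0.009 = fully home (top at 70 mm). It starts between 0 and 0.002, takes about 12 N to move and stays where it is pressed.
- lever (a joint): Angle of the press lever, rad: 0 = up at rest (arm 0.6 rad above level), 1.1 = down at its stop (arm 0.5 rad below level). A spring brings it back to 0; about 10 N at the handle hold it at the stop. It drives the ram down 35 mm; the ram meets the proud cover at about 0.8.
- grip (a point): Middle of the red handle: a level bar 24 mm in diameter, 108 mm long, along the press's x, at the end of the lever; the lever arm joins its +x end. It moves with the lever: at rest at press x = -10, y = 160, z = 286 mm, at the stop at x = -10, y = 169, z = 108.
- pivot (a point): Point on the lever's hinge axis (which runs along the press's x) level with the handle's middle, at press x = -10, y = 20, z = 190; the handle's middle swings about it at a radius of 170 mm.
- done_a: Finished junction box with its cover on, 140 x 80 x 70 mm, loose on the bench; leave alone. Origin at the centre of its underside.
- done_b: Another finished junction box, 140 x 80 x 70 mm, loose on the bench; leave alone. Origin at the centre of its underside.
Things that resemble listed ones, but are neither listed nor needed, are in the scene too. Leave any turquoise look-alike of the jbox alone.

How it is judged (in metres and radians):
On the way, in this order (a step that is already met when the one before it is completed fails the run):
1. the box is against the end stop (within 8 mm), its cover still up and the lever up (x of jbox in the frame of press between -0.008 and 0.006 m and y of jbox in the frame of press between -0.012 and 0.012 m and z of jbox in the frame of press below 0.024 m and angle between jbox's own z axis and vertical below 0.06 rad and value of joint cover below 0.004 m and value of joint lever below 0.15 rad), for 0.2 s.
2. the lever is on its way down and the cover is still up (not pressed by hand) (value of joint lever above 0.3 rad and value of joint cover below 0.004 m).
3. the lever is down at its stop (within 0.08 rad) and the cover is home (within 2 mm) (value of joint lever above 1.02 rad and value of joint cover above 0.007 m and x of jbox in the frame of press between -0.008 and 0.006 m and y of jbox in the frame of press between -0.012 and 0.012 m and z of jbox in the frame of press below 0.024 m and angle between jbox's own z axis and vertical below 0.06 rad), for 0.1 s.
At the end, for the whole second after the job is handed in: The box stands flat on the bed, at rest, within 8 mm of the end stop and 12 mm of the bed's middle line; its cover is within 2 mm of fully home; the lever is back up, within 0.08 rad of its rest (x of jbox in the frame of press between -0.008 and 0.006 m and y of jbox in the frame of press between -0.012 and 0.012 m and z of jbox in the frame of press below 0.024 m and angle between jbox's own z axis and vertical below 0.06 rad and value of joint cover above 0.007 m and value of joint lever below 0.08 rad and linear speed of jbox below 0.02 m/s); the robot touches nothing.
It fails at once if a finished box is moved by more than 30 mm (distance of any of done_a, done_b from where it was at the start of the episode above 0.03 m).
It also fails if it takes over 56 s, if anything falls off the work surface, if the arm or the gripper's body presses on something with over 40 N, if the wrist force passes 120 N, or if a joint passes its speed limit or range.

### The arm

A 6-joint arm with a two-finger parallel gripper is mounted at the origin on the work surface. World frame = base frame: x ahead of the robot, y to its left, z up, the work surface at z = 0. Lengths are in mm, angles in rad, forces in N, time in s.
With the tool pointing down it reaches from about 275 to 750 mm from the base axis. Payload 10.2 kg.
Tool frame: the origin (TCP) lies midway between the tips of the shut fingers; the grasp point (between the pads) lies 19 mm behind it; z points along the fingers, y is the line along which they close (so a half turn about z gives the same grasp; the last joint's range is limited). The gripper opens to 85 mm and grips with 20 to 120 N. Pads are 22 mm wide; open, the fingers measure 114 mm over their backs; the gripper's body (76 mm by 85 mm) begins 54 mm behind the grasp point. The pads swing forward as they close: fully open they stand 13 mm farther back than shut.
Start: joints at [-1.499, 0.313, 1.498, -0, 1.331, -0.223], TCP at [152.525, -502.362, 231.294] pointing down, gripper open.
Joint ranges: [-2.94, 2.94], [-0.97, 2.17], [0.19, 2.56], [-1.23, 4.37], [0.02, 3.11], [-2.88, 2.88]. Speed limits (rad/s): [2.39, 2.39, 3.01, 3.14, 3.14, 3.14].

### API

Orientations are given as a unit quaternion [w, x, y, z].
In Python, from rig import ctrl gives the robot as it stands.
- The arm moves only by the tool arm_command, never from a script. Its argument "increments" is a list of rows, each an object with "dr": the turn, a rotation vector about the tool's x, y, z in units of pi/4 rad (1.0 is pi/4 rad), a list of three; "offset": the shift along the tool's x, y, z in units of 120 mm (1.0 is 120 mm), a list of three; "hand": the opening, from -1 (shut) to 1 (fully open). A call has 1 to 8 rows; each row shifts and turns the commanded pose from where the row before left it, along the tool's axes as they then stand; what a row does not reach is not made up. A row lasts 1/10 s, in which the tool goes at most 50 mm and 8.59 degrees, less where a joint would pass 70% of its speed; a pose out of reach is approached as far as the arm can. A call with a number of a shift or a turn outside -1 to 1 is refused whole. A call with a gripper value outside its range is refused whole. The fingers move at their own pace and stop on an object; "grip_force" is the grip in N (left out, the last holds). Time passes only in rows, so rows that do not move let the fingers close. It gives the time, the measured TCP pose, the force, the opening and the grip force at its end, in the units of the state.
- ctrl.sense(): the state, without advancing time (a new reading comes with each control period).
- ctrl.capture(name): name is "scene" or "side" or "wrist"; returns the picture (480x640x3 uint8, red, green, blue); there is no depth.
- ctrl.camera_info(name): a dict with "K" (3x3 intrinsics, pixels), "dist" ([k1, k2, p1, p2, k3] as OpenCV has them; the pictures are not rectified), "R" (3x3) and "t" (3): a world point X has camera coordinates R X + t. Camera axes: x right, y down, z forward; pixel columns grow to the right and rows downward; lengths in mm; the calibration is good to about 2 mm. A picture is of the moment at which its call begins: read the wrist's pose just before it. camera_info takes no time and is no camera call; for the wrist camera it gives the pose at the moment of the call.
- ctrl.finish_job(): hands the job in; it is judged then, once.
The state is a dict: "time_s": time; "joints": joint angles; "dq": joint speeds; "tau": joint torques, N m; "eef_pos": TCP position; "ee_rot": TCP orientation; "force": force on the tool from outside, world axes, zero at the start; "wrist_torque": the same for the moment, N m; "grip_width": opening from 0.0 (shut) to 1.0 (fully open); "grip_force": force on a finger pad.
Only numpy, scipy, OpenCV 4.12 (cv2) and the standard library are available. Lean on these libraries where they do the work, as an engineer would, in place of code of your own. Each camera call takes 0.05 s, during which the arm holds its last target. There are 200 camera calls.

## Working session

There is one attempt and no reset: what is moved stays moved. The work goes in short steps, Python scripts to look and compute and a tool call to move; the robot and the scene stay as the last step left them, time stands still between calls to the robot, and variables do not carry over. Pictures are saved under pics/ and viewed, at most 10 in all, crops included, and the job is handed in when it is done.

Besides the shell and the picture viewer there is one more tool, called after ">>>" as a command line: name --argument value ..., lists and objects as JSON in quotes. arm_command: Moves the arm, as the interface text tells. Shifts and turns lie within -1 to 1; 1 stands for 120 mm of shift or pi/4 rad of turn. Its arguments: {"type":"object","properties":{"increments":{"type":"array"},"grip_force":{"type":"number"}},"required":["increments"]}

```bash
mkdir -p pics
python3 - <<'E'
from rig import ctrl
import cv2,numpy as np
for n in ("scene","side"):
    im=ctrl.capture(n); cv2.imwrite(f"pics/{n}0.png",im[:,:,::-1])
    c=ctrl.camera_info(n); R=np.array(c["R"]);t=np.array(c["t"]); print(n,np.round(-R.T@t),np.round(R[2],2),np.array(c["K"])[0,0],c["dist"])
s=ctrl.sense();print(s["time_s"],s["eef_pos"],s["ee_rot"],s["force"])
E
```

```text
scene [1101. -331.  961.] [-0.5   0.42 -0.76] 497.7953115659334 [-0.12077246  0.          0.          0.          0.        ]
side [253. 872. 702.] [ 0.35 -0.78 -0.52] 446.84374259695363 [-0.09495646  0.          0.          0.          0.        ]
0.1 [ 152.50724431 -502.10711628  230.76615588] [-6.15910341e-04  9.89154994e-01  1.46874153e-01  4.78900381e-05] [0.67120439 0.99744715 0.38591564]
```

View pics/scene0.png

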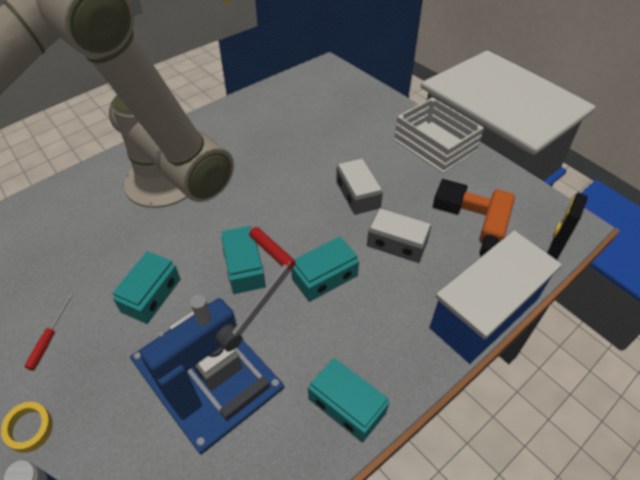

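View pics/side0.png

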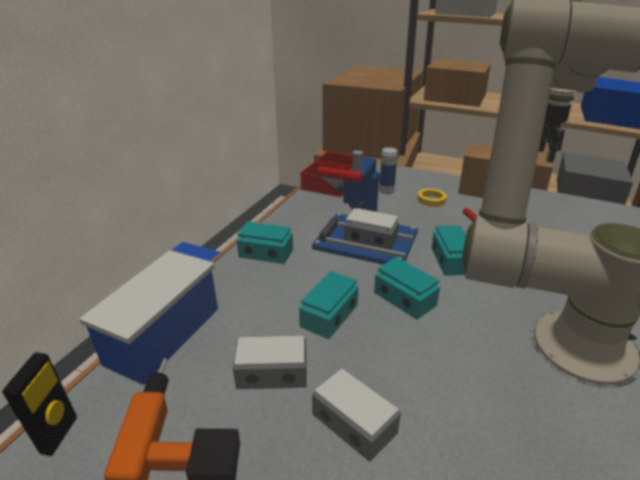

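Scene: the blue press is at about (205,375), with the jbox under its head at (215,358), the red handle from (252,232) to (292,262), and the end stop at (245,397). The finished boxes are at (358,185) and (400,233), and the turquoise ones are look-alikes. Side: jbox at (370,228) on the bed, handle at (340,173). Next I'll enlarge both.

Run:
```python
import cv2
a=cv2.imread("pics/scene0.png")[225:455,120:310]; b=cv2.imread("pics/side0.png")[145:270,305:425]
cv2.imwrite("pics/c1.png",cv2.resize(a,None,fx=2.6,fy=2.6,interpolation=cv2.INTER_CUBIC))
cv2.imwrite("pics/c2.png",cv2.resize(b,None,fx=4.8,fy=4.8,interpolation=cv2.INTER_CUBIC))
```

```text
(no output)
```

View pics/c1.png

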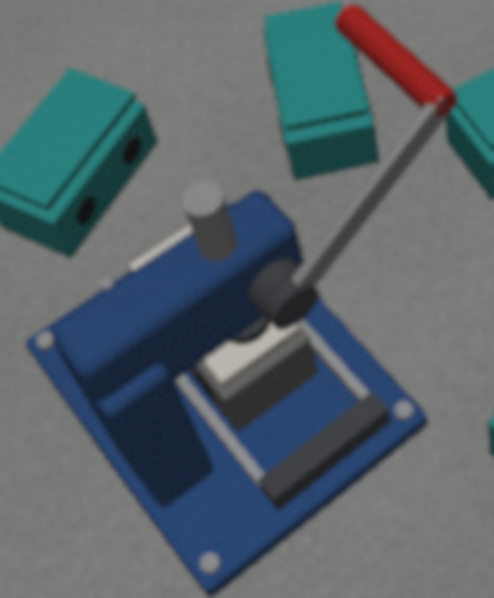

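View pics/c2.png

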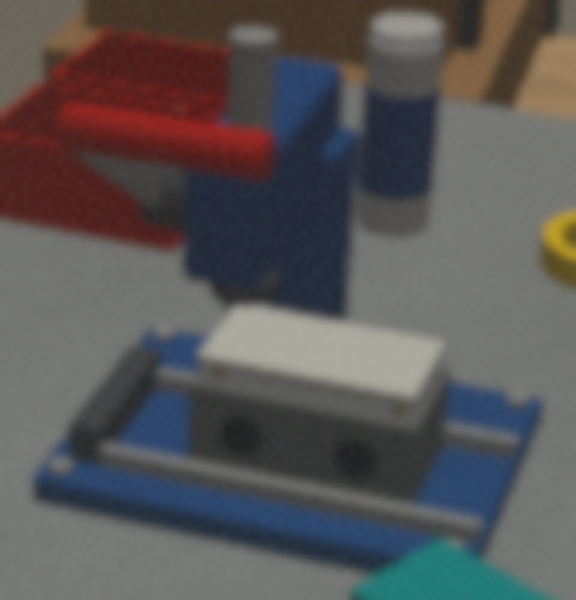

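Crops: I can read the bed corners, stop edge, head corners, handle ends and cover corners. I'll fit the press pose from both views, leaving z and the lever angle free as checks.

```bash
cat > h.py <<'E'
from rig import ctrl
import cv2,numpy as np
from scipy.optimize import least_squares
from scipy.spatial.transform import Rotation as Ro
def proj(n,P,ci={}):
    if n not in ci: ci[n]=ctrl.camera_info(n)
    c=ci[n]; return cv2.projectPoints(np.float64(P),cv2.Rodrigues(np.array(c["R"]))[0],np.float64(c["t"]),np.array(c["K"]),np.array(c["dist"]))[0][:,0]
E
python3 - <<'E'
from h import *
def hd(x,th):
    a=.6-th; return (x,20+170*np.cos(a),190+170*np.sin(a))
S=[((-165,-130,20),(28,342)),((105,80,20),(426,413)),((105,-130,20),(209,583)),((-24,-120,230),(55,325)),((24,50,230),(297,235)),((-24,50,230),(258,190)),((70,-54,45),(262,483)),((70,54,45),(375,397)),('h-64',(350,13)),('h44',(441,102))]
D=[((105,80,20),(38,487)),((-165,80,20),(476,550)),((-165,-130,20),(541,402)),((105,-130,20),(148,332)),('h-64',(260,157)),('h44',(72,122)),
 ('b66,36',(200,352)),('b-66,36',(394,398)),('b-66,-36',(445,345)),('b66,-36',(237,306)),]
def res(p):
    x,y,yaw,z,th,bx,by,bz=p; M=Ro.from_euler('z',yaw).as_matrix(); out=[]
    for n,L,f,o in(("scene",S,2.6,(120,225)),("side",D,4.8,(305,145))):
        P=[]
        for q,_ in L:
            if isinstance(q,str):
                v=eval('['+q[1:]+']'); q=hd(v[0],th) if q[0]=='h' else (bx+v[0],by+v[1],bz)
            P.append(M@np.array(q)+[x,y,z])
        out.append(proj(n,P)-(np.array([u for _,u in L])/f+o))
    return np.vstack(out).ravel()
best=min((least_squares(res,[500,-300,a,0,0,-50,0,98],loss='soft_l1') for a in np.arange(0,6.2,.7)),key=lambda r:r.cost)
print(best.cost,np.round(best.x,3)); print(np.round(res(best.x).reshape(-1,2),1).tolist())
p=best.x;M=Ro.from_euler('z',p[2]).as_matrix()
for q in((-10,160,286),(-10,169,108),(p[5]-70,0,50),(p[5]-115,0,50)): print(q,np.round(M@np.array(q)+[p[0],p[1],p[3]]))
E
```

```text
35.5117084856443 [ 628.426 -191.526  -12.528   -4.94    12.531  -37.005  -54.571   72.449]
[[-1.1, -0.5], [1.9, 1.0], [-0.4, 3.9], [-2.9, 0.8], [2.5, -3.3], [1.7, -3.0], [-0.9, -1.2], [-0.3, -2.2], [-3.1, 0.3], [-0.2, 0.9], [-3.0, -0.6], [-2.2, 6.0], [-0.1, 0.6], [-0.5, -0.3], [2.9, 0.1], [-1.1, 0.7], [-0.1, 1.0], [3.2, -0.3], [-1.4, -0.5], [-0.1, 0.0]]
(-10, 160, 286) [612. -32. 281.]
(-10, 169, 108) [612. -23. 103.]
(np.float64(-107.00496211251426), 0, 50) [ 521. -196.   45.]
(np.float64(-152.00496211251425), 0, 50) [ 477. -197.   45.]
```

```bash
cat > fit.py <<'E'
from h import *
S=[((-165,-130,20),(28,342)),((105,80,20),(426,413)),((105,-130,20),(209,583)),((-24,-120,230),(55,325)),((24,50,230),(297,235)),((-24,50,230),(258,190)),((70,-54,45),(262,483)),((70,54,45),(375,397)),((-64,160,286),(350,13)),((44,160,286),(441,102))]
D=[((105,80,20),(38,483)),((-165,-130,20),(541,402)),((105,-130,20),(148,332)),((-64,160,286),(260,157)),((44,160,286),(72,122)),((70,-54,45),(142,347)),((70,54,45),(76,435)),((-24,50,230),(282,62)),]
def res(p,V):
    M=Ro.from_euler('z',p[2]).as_matrix()
    return np.vstack([proj(n,[M@np.array(q)+[p[0],p[1],p[3]] for q,_ in L])-(np.array([u for _,u in L])/f+o) for n,L,f,o in V]).ravel()
A=("scene",S,2.6,(120,225));B=("side",D,4.8,(305,145))
for V in([A],[B],[A,B]):
    r=least_squares(res,[628,-191,.04,0],args=(V,),loss='soft_l1'); print(np.round(r.x,3),np.round(r.fun.reshape(-1,2),1).tolist())
E
python3 fit.py
```

```text
[ 6.21418e+02 -1.89168e+02  4.10000e-02 -1.78420e+01] [[0.0, -0.3], [1.1, 0.4], [0.2, 2.4], [-1.4, 0.9], [2.3, -2.7], [1.7, -2.1], [-0.7, -2.1], [-0.9, -2.7], [-2.1, 3.0], [0.2, 2.9]]
[ 6.22928e+02 -1.77609e+02  4.50000e-02  8.11200e+00] [[-3.3, -0.7], [0.8, -0.9], [-0.8, -1.6], [3.4, -0.0], [-1.5, 0.5], [2.8, 0.9], [3.6, -0.3], [-4.5, 21.6]]
[ 6.29685e+02 -1.92364e+02  4.10000e-02 -1.43700e+00] [[-1.8, -0.3], [1.9, 0.8], [-0.5, 4.2], [-3.5, 0.8], [2.2, -3.7], [1.3, -3.4], [-1.1, -1.2], [-0.4, -2.5], [-1.9, 0.4], [1.2, 0.8], [-3.2, -0.9], [-0.5, -0.7], [-0.9, -1.4], [2.3, 0.9], [-1.7, 1.5], [2.6, 1.1], [3.5, -0.4], [-5.3, 22.4]]
```

The residuals are too large to rely on (up to 4 px), so I'll take a close look with the wrist camera on the way to the approach point.

>>> arm_command --increments '[{"dr": [0,0,0.16],"offset": [0,0,-0.2],"hand": -1},{"dr": [0,0,0.16],"offset": [0,0,-0.2],"hand": -1},{"dr": [0,0,0],"offset": [0.24,-0.25,-0.1],"hand": -1},{"dr": [0,0,0],"offset": [0.24,-0.25,-0.1],"hand": -1},{"dr": [0,0,0],"offset": [0.24,-0.25,-0.1],"hand": -1},{"dr": [0,0,0],"offset": [0.24,-0.25,-0.1],"hand": -1},{"dr": [0,0,0],"offset": [0.24,-0.25,-0.1],"hand": -1},{"dr": [0,0,0],"offset": [0.24,-0.25,-0.1],"hand": -1}]'

```text
time_s: 0.9
eef_pos: [318.1, -313.5, 351.6]
ee_rot: [-0.0, 1.0, 0.022, -0.0]
force: [0.9, -0.2, 0.2]
grip_width: -0.003
grip_force: 0.0
```

>>> arm_command --increments '[{"dr": [0,0,0],"offset": [0.24,-0.25,-0.1],"hand": -1},{"dr": [0,0,0],"offset": [0.24,-0.25,-0.1],"hand": -1},{"dr": [0,0,0],"offset": [0.24,-0.25,-0.1],"hand": -1},{"dr": [0,0,0],"offset": [0,0,0],"hand": -1},{"dr": [0,0,0],"offset": [0,0,0],"hand": -1}]'

```text
time_s: 1.4
eef_pos: [399.9, -221.0, 386.9]
ee_rot: [-0.0, 1.0, 0.023, -0.0]
force: [-0.3, -0.4, -1.4]
grip_width: 0.001
grip_force: 0.0
```

Run:
```python
from h import *
s=ctrl.sense();print(s["time_s"],np.round(s["eef_pos"]),np.round(s["ee_rot"],3),np.round(s["dq"],3))
c=ctrl.camera_info("wrist");im=ctrl.capture("wrist");cv2.imwrite("pics/w1.png",im[:,:,::-1])
import json;json.dump({k:np.array(v).tolist() for k,v in c.items()},open("w1.json","w"))
R=np.array(c["R"]);print(np.round(-R.T@np.array(c["t"])),np.round(R,2).tolist(),c["K"],c["dist"])
```

```text
1.4 [ 400. -221.  387.] [-0.     1.     0.023 -0.   ] [-0.045  0.002  0.017 -0.002 -0.003 -0.006]
[ 485. -217.  529.] [[0.05, -1.0, -0.0], [-0.94, -0.04, 0.33], [-0.33, -0.01, -0.94]] [[403.3913684    0.         320.12338574]
 [  0.         403.3913684  235.67070201]
 [  0.           0.           1.        ]] [-0.00816988  0.          0.          0.          0.        ]
```

View pics/w1.png

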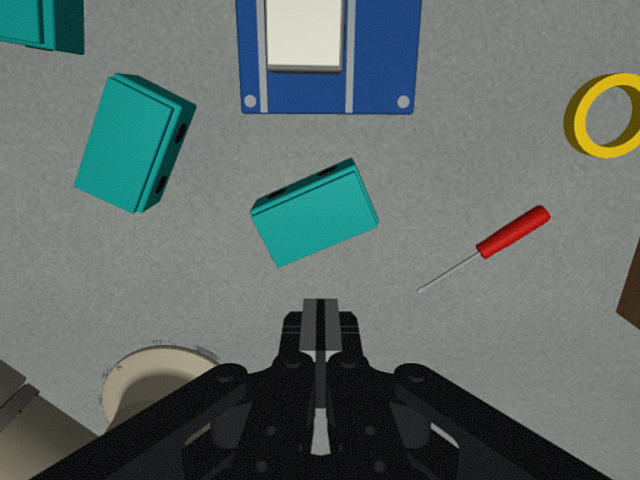

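Wrist view: the bed's open end has corners at (242,113) and (414,113), the rails are at columns 263 and 349, and the cover's near edge runs from (268,67) to (341,70). A turquoise look-alike at (315,215) stands between the robot and the bed. For the second place, I'll move 140 mm further forward.

>>> arm_command --increments '[{"dr": [0,0,0],"offset": [0.38,-0.12,0],"hand": -1},{"dr": [0,0,0],"offset": [0.38,-0.12,0],"hand": -1},{"dr": [0,0,0],"offset": [0.38,-0.12,0],"hand": -1},{"dr": [0,0,0],"offset": [0,0,0],"hand": -1},{"dr": [0,0,0],"offset": [0,0,0],"hand": -1}]'

```text
time_s: 1.95
eef_pos: [534.3, -173.3, 386.0]
ee_rot: [-0.0, 1.0, 0.021, -0.001]
force: [-0.7, 0.0, 0.4]
grip_width: 0.001
grip_force: 0.0
```

Run:
```python
from h import *
s=ctrl.sense();print(s["time_s"],np.round(s["eef_pos"]),np.round(s["dq"],3))
c=ctrl.camera_info("wrist");im=ctrl.capture("wrist");cv2.imwrite("pics/w2.png",im[:,:,::-1])
import json;json.dump({k:np.array(v).tolist() for k,v in c.items()},open("w2.json","w"))
```

```text
1.95 [ 534. -173.  386.] [-0.022 -0.048  0.02  -0.     0.002 -0.003]
```

View pics/w2.png

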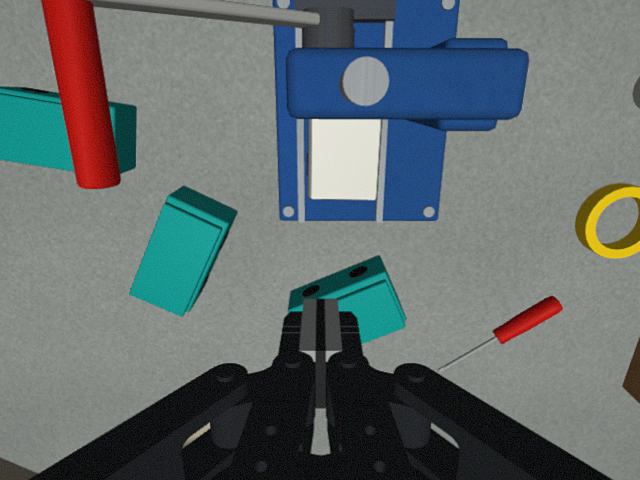

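w2: bed corners at (280,220) and (438,220), cover near corners at (310,199) and (378,202), handle free end at (98,184), with the bar running up to (68,2). Head edge runs along row 117.

```bash
cat > fit2.py <<'E'
from h import *
import json
W={k:json.load(open(k+".json")) for k in("w1","w2")}
def pr(k,P):
    c=W[k];return cv2.projectPoints(np.float64(P),cv2.Rodrigues(np.array(c["R"]))[0],np.float64(c["t"]),np.array(c["K"]),np.array(c["dist"]))[0][:,0]
L=[("w1",(-165,80,20),(242,113)),("w1",(-165,-130,20),(414,113)),("w2",(-165,80,20),(280,220)),("w2",(-165,-130,20),(439,220)),
("w2",(-24,50,230),(288,117)),("w2",(-24,-120,230),(524,118)),("w2",(24,50,230),(288,49)),("w2",(24,-120,230),(528,51)),
("w2",(-64,160,286),(98.5,181)),
("w1","66,36",(268,66)),("w1","66,-36",(341,69)),("w2","66,36",(310,199)),("w2","66,-36",(378,202))]
def res(p):
    M=Ro.from_euler('z',p[2]).as_matrix();o=[]
    for k,q,u in L:
        if isinstance(q,str):
            a=eval(q); q=(p[4]-66*np.cos(p[7])-a[1]*np.sin(p[7]),p[5]+a[1]*np.cos(p[7])-66*np.sin(p[7]),p[6])
        o.append(pr(k,[M@np.array(q)+[p[0],p[1],p[3]]])[0]-u)
    return np.ravel(o)
r=least_squares(res,[628,-191,.04,0,-50,0,98,0],loss='soft_l1');print(np.round(r.x,3),np.round(r.fun.reshape(-1,2),1).tolist())
p=r.x;M=Ro.from_euler('z',p[2]).as_matrix()
for q in((-10,160,286),(-10,169,108),(p[4]-70,0,50),(-70,0,50),(-24,0,150)): print(np.round(q),np.round(M@np.array(q)+[p[0],p[1],p[3]]))
E
python3 fit2.py
```

```text
[ 6.29230e+02 -1.95515e+02  3.70000e-02 -5.53400e+00 -5.24010e+01
 -1.92700e+00  1.02090e+02 -3.30000e-02] [[-0.1, -0.7], [-0.3, 1.0], [-0.2, -0.8], [-1.3, 0.3], [0.2, 0.3], [-1.1, 1.2], [-1.2, -4.6], [6.7, -4.4], [8.2, 6.5], [0.2, -0.4], [-0.2, -0.1], [1.3, 0.5], [-1.3, 0.1]]
[-10 160 286] [613. -36. 280.]
[-10 169 108] [613. -27. 102.]
[-122.    0.   50.] [ 507. -200.   44.]
[-70   0  50] [ 559. -198.   44.]
[-24   0 150] [ 605. -196.  144.]
```

The fit is consistent: press at (629,-196), yaw 0.037, box 52 mm short of the stop (within the 35–75 mm range) and cover top at z≈100. The handle reads about 5 mm to +y of the model. I'll tilt the tool back 0.4 rad so it clears the head, then go down behind the box.

>>> arm_command --increments '[{"dr": [0,0.17,0],"offset": [-0.1,0,0],"hand": -1},{"dr": [0,0.17,0],"offset": [-0.1,0,0],"hand": -1},{"dr": [0,0.17,0],"offset": [-0.1,0,0],"hand": -1},{"dr": [0,0,0],"offset": [-0.13,0.03,0.32],"hand": -1},{"dr": [0,0,0],"offset": [-0.13,0.03,0.32],"hand": -1},{"dr": [0,0,0],"offset": [-0.13,0.03,0.32],"hand": -1},{"dr": [0,0,0],"offset": [-0.13,0.03,0.32],"hand": -1},{"dr": [0,0,0],"offset": [-0.13,0.03,0.32],"hand": -1}]'

```text
time_s: 2.8
eef_pos: [501.4, -192.9, 174.7]
ee_rot: [-0.003, 0.98, 0.02, 0.199]
force: [0.8, -1.0, -0.9]
grip_width: -0.002
grip_force: 0.0
```

>>> arm_command --increments '[{"dr": [0,0,0],"offset": [0,0,0],"hand": -1},{"dr": [0,0,0],"offset": [0,0,0],"hand": -1}]'

```text
time_s: 3.0
eef_pos: [502.6, -192.6, 176.9]
ee_rot: [-0.004, 0.98, 0.021, 0.199]
force: [0.2, 0.5, -0.2]
grip_width: 0.0
grip_force: 0.0
```

>>> arm_command --increments '[{"dr": [0,0,0],"offset": [-0.29,0.02,0.2],"hand": -1},{"dr": [0,0,0],"offset": [-0.15,0.02,0.35],"hand": -1},{"dr": [0,0,0],"offset": [-0.15,0.02,0.35],"hand": -1},{"dr": [0,0,0],"offset": [0,0,0],"hand": -1},{"dr": [0,0,0],"offset": [0,0,0],"hand": -1}]'

```text
time_s: 3.5
eef_pos: [481.3, -200.9, 50.9]
ee_rot: [-0.003, 0.98, 0.021, 0.2]
force: [0.7, -0.9, -0.4]
grip_width: -0.001
grip_force: 0.0
```

>>> arm_command --increments '[{"dr": [0,0,0],"offset": [0.077,0,0.032],"hand": -1},{"dr": [0,0,0],"offset": [0.077,0,0.032],"hand": -1},{"dr": [0,0,0],"offset": [0.077,0,0.032],"hand": -1},{"dr": [0,0,0],"offset": [0.077,0,0.032],"hand": -1},{"dr": [0,0,0],"offset": [0.077,0,0.032],"hand": -1},{"dr": [0,0,0],"offset": [0.077,0,0.032],"hand": -1}]'

```text
time_s: 4.1
eef_pos: [541.7, -197.9, 51.9]
ee_rot: [-0.003, 0.979, 0.022, 0.201]
force: [-5.5, -0.2, 2.6]
grip_width: -0.003
grip_force: 2.6
```

>>> arm_command --increments '[{"dr": [0,0,0],"offset": [0.038,0,0.016],"hand": -1},{"dr": [0,0,0],"offset": [0,0,0],"hand": -1}]'

```text
time_s: 4.3
eef_pos: [546.4, -197.4, 50.7]
ee_rot: [-0.003, 0.979, 0.022, 0.2]
force: [-0.0, 0.1, 0.1]
grip_width: -0.001
grip_force: 0.0
```

>>> arm_command --increments '[{"dr": [0,0,0],"offset": [0.023,0,0.01],"hand": -1},{"dr": [0,0,0],"offset": [0.023,0,0.01],"hand": -1}]'

```text
time_s: 4.5
eef_pos: [549.5, -196.9, 49.2]
ee_rot: [-0.004, 0.98, 0.022, 0.197]
force: [-53.1, -5.1, 37.7]
grip_width: -0.001
grip_force: 26.7
```

>>> arm_command --increments '[{"dr": [0,0,0],"offset": [0.015,0,0.006],"hand": -1}]'

```text
time_s: 4.6
eef_pos: [549.7, -196.9, 49.2]
ee_rot: [-0.005, 0.98, 0.023, 0.196]
force: [-64.5, -6.4, 44.0]
grip_width: 0.004
grip_force: 32.8
```

>>> arm_command --increments '[{"dr": [0,0,0],"offset": [0.015,0,0.006],"hand": -1}]'

```text
time_s: 4.7
eef_pos: [549.9, -196.9, 49.2]
ee_rot: [-0.005, 0.981, 0.023, 0.195]
force: [-85.5, -8.3, 56.8]
grip_width: 0.001
grip_force: 42.9
```

The force rose sharply at TCP x≈550, so the box is against the stop. I'll back off, rise, and untilt.

>>> arm_command --increments '[{"dr": [0,0,0],"offset": [-0.08,0,-0.03],"hand": -1},{"dr": [0,0,0],"offset": [-0.3,0,-0.13],"hand": -1},{"dr": [0,0,0],"offset": [0,0,-0.4],"hand": -1},{"dr": [0,0,0],"offset": [0.15,0,-0.37],"hand": -1},{"dr": [0,0,0],"offset": [0.15,0,-0.37],"hand": -1},{"dr": [0,0,0],"offset": [0.15,0,-0.37],"hand": -1},{"dr": [0,0,0],"offset": [0.15,0,-0.37],"hand": 1},{"dr": [0,0,0],"offset": [0.15,0,-0.37],"hand": 1}]'

```text
time_s: 5.5
eef_pos: [482.6, -199.4, 335.0]
ee_rot: [-0.004, 0.98, 0.021, 0.199]
force: [0.7, -1.0, -0.2]
grip_width: 0.332
grip_force: 0.0
```

>>> arm_command --increments '[{"dr": [0,0,0],"offset": [0.15,0,-0.37],"hand": 1},{"dr": [0,-0.17,0],"offset": [0,0,-0.1],"hand": 1},{"dr": [0,-0.17,0],"offset": [0,0,-0.1],"hand": 1},{"dr": [0,-0.17,0],"offset": [0,0,0],"hand": 1},{"dr": [0,0,0],"offset": [0,0,0],"hand": 1},{"dr": [0,0,0],"offset": [0,0,0],"hand": 1}]'

```text
time_s: 6.1
eef_pos: [474.9, -199.9, 402.4]
ee_rot: [-0.0, 1.0, 0.022, 0.001]
force: [0.8, -0.2, 0.2]
grip_width: 0.999
grip_force: 0.0
```

Run:
```python
from h import *
import json
s=ctrl.sense();print(s["time_s"],np.round(s["eef_pos"]),np.round(s["ee_rot"],3))
c=ctrl.camera_info("wrist");im=ctrl.capture("wrist");cv2.imwrite("pics/w3.png",im[:,:,::-1])
json.dump({k:np.array(v).tolist() for k,v in c.items()},open("w3.json","w"))
```

```text
6.1 [ 475. -200.  402.] [-0.     1.     0.022  0.001]
```

View pics/w3.png

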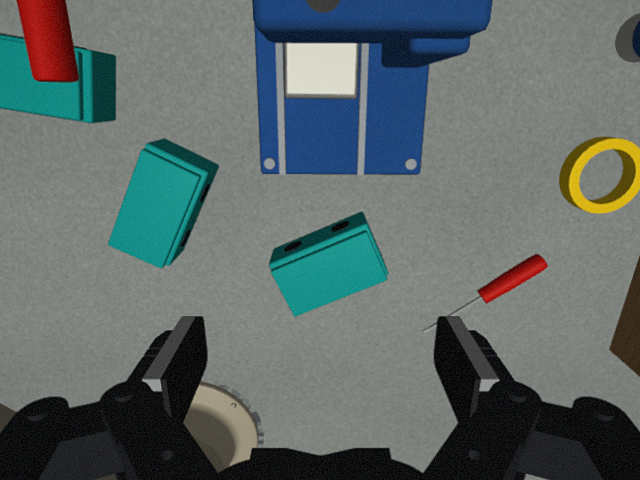

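w3: the cover's near edge is now at (286,95)–(357,97), and the bed end is at (262,173)–(420,173). The box stands straight, and the handle's free end is at (54,78). I'll verify the box position and triangulate the handle.

```bash
cat > ray.py <<'E'
from h import *
import json
def ray(k,u):
    c=json.load(open(k+".json"));R=np.array(c["R"]);C=-R.T@np.array(c["t"])
    d=cv2.undistortPoints(np.float64([[u]]),np.array(c["K"]),np.array(c["dist"]))[0,0]
    v=R.T@np.array([d[0],d[1],1]);return C,v/np.linalg.norm(v)
def onz(k,u,z):
    C,v=ray(k,u);return C+v*(z-C[2])/v[2]
def tri(*o):
    A=0;b=0
    for k,u in o:
        C,v=ray(k,u);P=np.eye(3)-np.outer(v,v);A=A+P;b=b+P@C
    return np.linalg.solve(A,b)
E
python3 - <<'E'
from ray import *
print("bed",[np.round(tri(("w1",a),("w2",b),("w3",c)),1) for a,b,c in(((242,113),(280,220),(262,173)),((414,113),(439,220),(420,173)))])
yaw=.037;M=Ro.from_euler('z',yaw).as_matrix()
b0=np.mean([onz("w3",u,20) for u in((262,173),(420,173))],0);c0=np.mean([onz("w3",u,98) for u in((286,95),(357,97))],0)
print("cover back edge from bed end:",M.T@(c0-b0),"expect 99 at stop, y off +25")
print("handle free end",np.round(tri(("w2",(98,183)),("w3",(54,77))),1))
for k,u in(("w2",(98,183)),("w3",(54,77))):print(np.round(onz(k,u,286),1))
# axis at z 286 in w2
print(onz("w2",(68,2),286), onz("w3",(44,2),286))
E
```

```text
bed [array([ 460.8, -122.4,   15.8]), array([ 470.8, -331. ,   18.6])]
cover back edge from bed end: [94.7919887  26.45655937 78.        ] expect 99 at stop, y off +25
handle free end [563.9 -37.4 288.7]
[563.3 -36.  286. ]
[563.9 -35.5 286. ]
[660.69675314 -33.12521368 286.        ] [603.79736907 -36.38270416 286.        ]
```

The push force, the 550 + 10 mm half pad, and the image (about 4 mm scatter) all agree that the box is at the stop. The handle middle is at ≈(616,-35,287). Going above it.

>>> arm_command --increments '[{"dr": [0,0,0],"offset": [0.23,-0.265,0.03],"hand": 1},{"dr": [0,0,0],"offset": [0.23,-0.265,0.03],"hand": 1},{"dr": [0,0,0],"offset": [0.23,-0.265,0.03],"hand": 1},{"dr": [0,0,0],"offset": [0.23,-0.265,0.03],"hand": 1},{"dr": [0,0,0],"offset": [0.23,-0.265,0.03],"hand": 1},{"dr": [0,0,0],"offset": [0,0,0],"hand": 1},{"dr": [0,0,0],"offset": [0,0,0],"hand": 1}]'

```text
time_s: 6.85
eef_pos: [605.2, -35.2, 384.9]
ee_rot: [-0.0, 1.0, 0.022, 0.0]
force: [0.4, -1.4, -0.6]
grip_width: 1.002
grip_force: 0.0
```

Run:
```python
from ray import *
s=ctrl.sense();print(s["time_s"],np.round(s["eef_pos"],1))
c=ctrl.camera_info("wrist");im=ctrl.capture("wrist")
json.dump({k:np.array(v).tolist() for k,v in c.items()},open("w4.json","w"))
h=cv2.cvtColor(im,cv2.COLOR_RGB2HSV);m=((h[...,0]<8)|(h[...,0]>172))&(h[...,1]>150)&(h[...,2]>60)
n,l,st,ce=cv2.connectedComponentsWithStats(m.astype(np.uint8))
for i in range(1,n):
    if st[i,4]>800: 
        ys,xs=np.where(l==i);print(st[i],ce[i])
        for r in range(ys.min()+5,ys.max(),40):
            a=xs[ys==r];u=(a.min()+a.max())/2;print(r,a.min(),a.max(),np.round(onz("w4",(u,r),287),1))
```

```text
6.85 [605.2 -35.2 384.9]
[ 301  133   40  173 6207] [320.21105204 217.79394232]
138 302 334 [667.2 -30.6 287. ]
178 302 339 [643.8 -33.2 287. ]
218 302 338 [618.8 -34.  287. ]
258 303 338 [592.1 -35.5 287. ]
298 304 336 [563.4 -36.5 287. ]
[ 572  343   68   45 1222] [607.19067103 364.67430442]
348 619 637 [ 533.9 -253.7  287. ]
```

The handle axis at x=605 is at y≈-35, directly below the tool. Going down and closing.

>>> arm_command --increments '[{"dr": [0,0,0],"offset": [0,0,0.34],"hand": 1},{"dr": [0,0,0],"offset": [0,0,0.34],"hand": 1},{"dr": [0,0,0],"offset": [0,0,0.34],"hand": 1},{"dr": [0,0,0],"offset": [0,0,0],"hand": 1},{"dr": [0,0,0],"offset": [0,0,0],"hand": -1},{"dr": [0,0,0],"offset": [0,0,0],"hand": -1},{"dr": [0,0,0],"offset": [0,0,0],"hand": -1},{"dr": [0,0,0],"offset": [0,0,0],"hand": -1}]' --grip_force 40

```text
time_s: 7.7
eef_pos: [605.9, -35.4, 263.9]
ee_rot: [0.0, 1.0, 0.022, 0.001]
force: [0.6, -0.4, 0.2]
grip_width: 0.325
grip_force: 0.0
```

>>> arm_command --increments '[{"dr": [0,0,0],"offset": [0,0,0],"hand": -1},{"dr": [0,0,0],"offset": [0,0,0],"hand": -1},{"dr": [0,0,0],"offset": [0,0,0],"hand": -1}]'

```text
time_s: 8.0
eef_pos: [605.8, -35.0, 263.3]
ee_rot: [0.0, 1.0, 0.022, 0.001]
force: [-0.3, 1.7, 5.8]
grip_width: 0.265
grip_force: 39.1
```

The grip holds on the 24 mm bar. Now following the arc down, starting with four 0.1 rad steps.

>>> arm_command --increments '[{"dr": [0,0,0],"offset": [0,-0.074,0.121],"hand": -1},{"dr": [0,0,0],"offset": [0,-0.062,0.128],"hand": -1},{"dr": [0,0,0],"offset": [0,-0.048,0.133],"hand": -1},{"dr": [0,0,0],"offset": [0,-0.035,0.137],"hand": -1},{"dr": [0,0,0],"offset": [0,0,0],"hand": -1}]'

```text
time_s: 8.5
eef_pos: [604.8, -9.5, 199.3]
ee_rot: [0.001, 1.0, 0.022, 0.0]
force: [0.1, -3.5, 7.1]
grip_width: 0.266
grip_force: 43.4
```

>>> arm_command --increments '[{"dr": [0,0,0],"offset": [0,-0.022,0.14],"hand": -1},{"dr": [0,0,0],"offset": [0,-0.007,0.142],"hand": -1},{"dr": [0,0,0],"offset": [0,0.007,0.142],"hand": -1},{"dr": [0,0,0],"offset": [0,0.022,0.14],"hand": -1},{"dr": [0,0,0],"offset": [0,0,0],"hand": -1}]'

```text
time_s: 9.0
eef_pos: [604.7, -7.8, 131.4]
ee_rot: [-0.001, 1.0, 0.022, 0.0]
force: [0.4, 8.0, 5.3]
grip_width: 0.267
grip_force: 47.5
```

>>> arm_command --increments '[{"dr": [0,0,0],"offset": [0,0.035,0.137],"hand": -1},{"dr": [0,0,0],"offset": [0,0.048,0.133],"hand": -1},{"dr": [0,0,0],"offset": [0,0,0],"hand": -1}]'

```text
time_s: 9.3
eef_pos: [605.0, -15.7, 98.7]
ee_rot: [-0.003, 1.0, 0.022, 0.0]
force: [3.9, 20.2, 2.3]
grip_width: 0.269
grip_force: 49.3
```

>>> arm_command --increments '[{"dr": [0,0,0],"offset": [0,0.062,0.128],"hand": -1},{"dr": [0,0,0],"offset": [0,0,0],"hand": -1}]'

```text
time_s: 9.5
eef_pos: [605.1, -21.8, 83.0]
ee_rot: [-0.004, 1.0, 0.022, -0.0]
force: [4.9, 27.6, -1.1]
grip_width: 0.265
grip_force: 49.2
```

>>> arm_command --increments '[{"dr": [0,0,0],"offset": [0,-0.01,0.02],"hand": -1},{"dr": [0,0,0],"offset": [0,0,0],"hand": -1}]'

```text
time_s: 9.7
eef_pos: [605.2, -22.2, 82.4]
ee_rot: [-0.002, 1.0, 0.022, 0.0]
force: [0.7, 16.8, 3.9]
grip_width: 0.265
grip_force: 49.6
```

>>> arm_command --increments '[{"dr": [0,0,0],"offset": [0,0,0.02],"hand": -1},{"dr": [0,0,0],"offset": [0,0,0],"hand": -1}]'

```text
time_s: 9.9
eef_pos: [605.3, -23.0, 80.4]
ee_rot: [-0.001, 1.0, 0.022, 0.0]
force: [0.7, 13.0, 5.6]
grip_width: 0.27
grip_force: 49.7
```

Run:
```python
from h import *
n="side";im=ctrl.capture(n);im2=ctrl.capture("scene")
a=cv2.resize(im[145:270,305:425],None,fx=3.2,fy=3.2,interpolation=cv2.INTER_CUBIC)
b=cv2.resize(im2[240:440,120:310],(380,400),interpolation=cv2.INTER_CUBIC)
cv2.imwrite("pics/d.png",np.hstack([a,b])[:,:,::-1]);print(ctrl.sense()["force"],ctrl.sense()["eef_pos"])
```

```text
[ 0.26937613 12.68263258  5.0538591 ] [605.35474522 -22.96219585  80.37626494]
```

View pics/d.png

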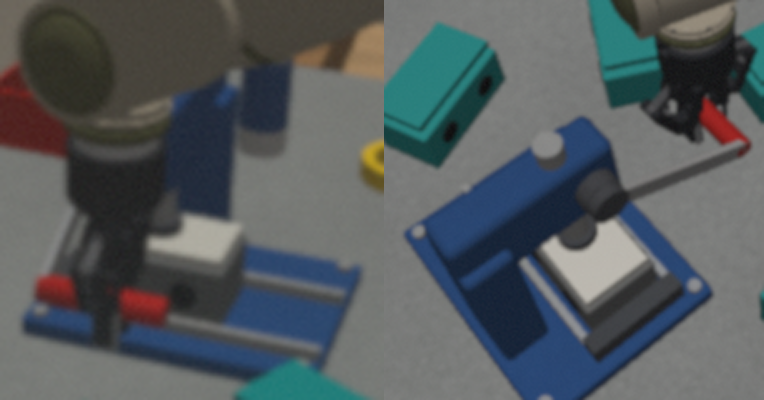

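The picture shows the box against the stop, the foot on the cover and the lever low. I'll keep pressing until the stop force rises.

>>> arm_command --increments '[{"dr": [0,0,0],"offset": [0,0.006,0.025],"hand": -1},{"dr": [0,0,0],"offset": [0,0,0],"hand": -1}]'

```text
time_s: 10.2
eef_pos: [605.4, -24.3, 77.7]
ee_rot: [-0.001, 1.0, 0.022, 0.0]
force: [-1.6, 10.7, 7.4]
grip_width: 0.269
grip_force: 49.4
```

>>> arm_command --increments '[{"dr": [0,0,0],"offset": [0,0.006,0.025],"hand": -1},{"dr": [0,0,0],"offset": [0,0,0],"hand": -1}]'

```text
time_s: 10.4
eef_pos: [605.5, -25.7, 74.9]
ee_rot: [-0.0, 1.0, 0.022, 0.001]
force: [-2.2, 6.5, 8.9]
grip_width: 0.27
grip_force: 49.1
```

>>> arm_command --increments '[{"dr": [0,0,0],"offset": [0,0.006,0.025],"hand": -1},{"dr": [0,0,0],"offset": [0,0,0],"hand": -1}]'

```text
time_s: 10.6
eef_pos: [605.6, -26.5, 72.9]
ee_rot: [-0.0, 1.0, 0.022, 0.001]
force: [-6.3, 5.7, 15.7]
grip_width: 0.269
grip_force: 48.7
```

>>> arm_command --increments '[{"dr": [0,0,0],"offset": [0,0.006,0.025],"hand": -1},{"dr": [0,0,0],"offset": [0,0,0],"hand": -1}]'

```text
time_s: 10.8
eef_pos: [605.8, -26.7, 72.1]
ee_rot: [-0.001, 1.0, 0.022, 0.001]
force: [-13.4, 10.6, 33.4]
grip_width: 0.268
grip_force: 48.6
```

>>> arm_command --increments '[{"dr": [0,0,0],"offset": [0,0.006,0.025],"hand": -1},{"dr": [0,0,0],"offset": [0,0,0],"hand": -1}]'

```text
time_s: 11.0
eef_pos: [607.1, -26.8, 70.4]
ee_rot: [-0.001, 1.0, 0.022, 0.003]
force: [-11.1, 13.7, 39.8]
grip_width: 0.265
grip_force: 39.4
```

The stop is reached: 33–40 N with no further travel. Carrying the lever back up along the arc.

>>> arm_command --increments '[{"dr": [0,0,0],"offset": [0,0,-0.04],"hand": -1},{"dr": [0,0,0],"offset": [0,-0.062,-0.128],"hand": -1},{"dr": [0,0,0],"offset": [0,-0.048,-0.133],"hand": -1},{"dr": [0,0,0],"offset": [0,-0.035,-0.137],"hand": -1},{"dr": [0,0,0],"offset": [0,-0.022,-0.14],"hand": -1},{"dr": [0,0,0],"offset": [0,0,0],"hand": -1}]'

```text
time_s: 11.6
eef_pos: [604.9, -6.6, 136.5]
ee_rot: [-0.001, 1.0, 0.022, 0.001]
force: [0.4, 9.7, 3.8]
grip_width: 0.269
grip_force: 54.8
```

>>> arm_command --increments '[{"dr": [0,0,0],"offset": [0,-0.007,-0.142],"hand": -1},{"dr": [0,0,0],"offset": [0,0.007,-0.142],"hand": -1},{"dr": [0,0,0],"offset": [0,0.022,-0.14],"hand": -1},{"dr": [0,0,0],"offset": [0,0.035,-0.137],"hand": -1},{"dr": [0,0,0],"offset": [0,0,0],"hand": -1}]'

```text
time_s: 12.1
eef_pos: [605.0, -11.4, 204.3]
ee_rot: [-0.004, 1.0, 0.023, 0.001]
force: [-1.6, 22.3, 8.0]
grip_width: 0.269
grip_force: 51.2
```

>>> arm_command --increments '[{"dr": [0,0,0],"offset": [0,0.04,-0.133],"hand": -1},{"dr": [0,0,0],"offset": [0,0.058,-0.128],"hand": -1},{"dr": [0,0,0],"offset": [0,0.068,-0.1],"hand": -1},{"dr": [0,0,0],"offset": [0,0,0],"hand": -1}]'

```text
time_s: 12.5
eef_pos: [605.9, -29.0, 249.4]
ee_rot: [-0.006, 1.0, 0.024, 0.002]
force: [-6.6, 34.8, 20.9]
grip_width: 0.27
grip_force: 49.6
```

>>> arm_command --increments '[{"dr": [0,0,0],"offset": [0,-0.02,-0.05],"hand": -1},{"dr": [0,0,0],"offset": [0,0,-0.04],"hand": -1},{"dr": [0,0,0],"offset": [0,0,0],"hand": -1}]'

```text
time_s: 12.8
eef_pos: [605.8, -32.8, 256.1]
ee_rot: [-0.001, 1.0, 0.022, 0.001]
force: [3.0, 5.4, 1.8]
grip_width: 0.265
grip_force: 46.8
```

>>> arm_command --increments '[{"dr": [0,0,0],"offset": [0,0,0],"hand": 1},{"dr": [0,0,0],"offset": [0,0,0],"hand": 1},{"dr": [0,0,0],"offset": [0,0,0],"hand": 1},{"dr": [0,0,0],"offset": [0,0,0],"hand": 1},{"dr": [0,0,0],"offset": [0,0,0],"hand": 1},{"dr": [0,0,0],"offset": [0,0,-0.2],"hand": 1},{"dr": [0,0,0],"offset": [0,0,-0.35],"hand": 1},{"dr": [0,0,0],"offset": [0,0,-0.35],"hand": 1}]'

```text
time_s: 13.6
eef_pos: [605.1, -33.0, 364.9]
ee_rot: [-0.0, 1.0, 0.022, -0.001]
force: [0.8, -0.1, 0.3]
grip_width: 1.0
grip_force: 0.0
```

>>> arm_command --increments '[{"dr": [0,0,0],"offset": [-0.38,0,-0.1],"hand": 1},{"dr": [0,0,0],"offset": [-0.38,0,-0.1],"hand": 1},{"dr": [0,0,0],"offset": [-0.38,0,0],"hand": 1},{"dr": [0,0,0],"offset": [0,0,0],"hand": 1},{"dr": [0,0,0],"offset": [0,0,0],"hand": 1}]'

```text
time_s: 14.1
eef_pos: [468.5, -39.1, 388.4]
ee_rot: [0.0, 1.0, 0.021, 0.001]
force: [-1.2, -1.5, 0.1]
grip_width: 1.0
grip_force: 0.0
```

Run:
```python
from h import *
im=ctrl.capture("side");im2=ctrl.capture("scene")
a=cv2.resize(im[145:270,305:425],(400,417),interpolation=cv2.INTER_CUBIC)
b=cv2.resize(im2[225:442,120:310],(365,417),interpolation=cv2.INTER_CUBIC)
cv2.imwrite("pics/e.png",np.hstack([a,b])[:,:,::-1]);s=ctrl.sense();print(s["time_s"],s["force"],s["eef_pos"])
o=cv2.imread("pics/side0.png")[:,:,::-1];o2=cv2.imread("pics/scene0.png")[:,:,::-1]
for p,q in((im,o),(im2,o2)):
    for x in(p,q):
        h=cv2.cvtColor(np.ascontiguousarray(x),cv2.COLOR_RGB2HSV);m=(((h[...,0]<8)|(h[...,0]>172))&(h[...,1]>170)&(h[...,2]>90)).astype(np.uint8)
        n,l,st,ce=cv2.connectedComponentsWithStats(m);print([(st[i].tolist(),np.round(ce[i],1).tolist()) for i in range(1,n) if st[i,4]>150])
    d=cv2.absdiff(p,np.ascontiguousarray(q)).max(2)
print("finished-box diff scene",d[155:262,332:435].max(initial=0))
```

```text
14.2 [-0.19529875 -0.89484745 -0.40379628] [469.56667032 -39.1731415  387.65442056]
[([317, 159, 44, 20, 429], [337.1, 169.3])]
[([316, 159, 45, 20, 448], [336.6, 169.2])]
[([250, 228, 44, 36, 508], [270.3, 246.5]), ([26, 329, 27, 40, 361], [39.1, 348.7])]
[([250, 228, 44, 36, 506], [270.3, 246.4]), ([26, 329, 27, 40, 355], [39.1, 348.5])]
finished-box diff scene 10
```

View pics/e.png

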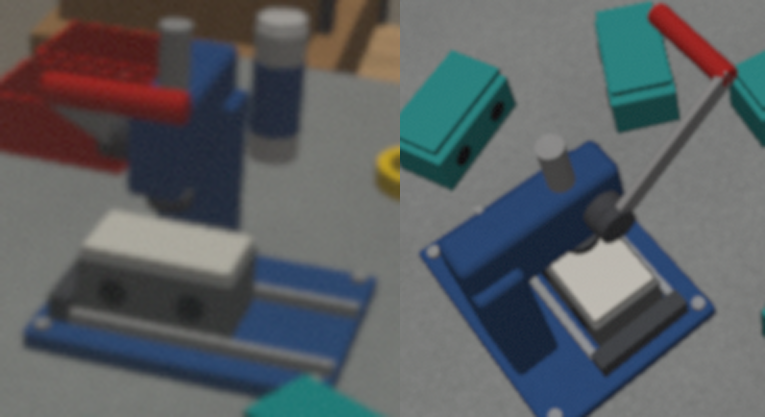

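The picture shows the box against the stop with its cover flush. The handle pixels match their starting values, the finished boxes haven't moved, and the robot is clear.

```bash
python3 -c "
from rig import ctrl
print(ctrl.finish_job())"
```

```text
the job is handed in; nothing more can be done
None
```

I handed the job in at about 14 s of the 56 s limit. By the last pictures, the box is against the end stop, the press has seated its cover, the lever is back at rest and the finished boxes have not moved; the hand-in gave no verdict.

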